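# Weigh two turned knobs and seat the heavy one

### The arm

A 6-joint arm with a two-finger parallel gripper is mounted at the origin on the work surface. World frame = base frame: x ahead of the robot, y to its left, z up, the work surface at z = 0. Lengths are in m, angles in degrees, forces in N, time in s.
With the tool pointing down it reaches from about 0.325 to 0.85 m from the base axis. Payload 15.5 kg.
Tool frame: the origin (TCP) lies at the very end of the fingers, on their centre line; the grasp point (between the pads) lies arm.grip_depth behind it (arm.grip_depth is the distance from the TCP to the grasp point, in m); z points along the fingers, y is the line along which they close (so a half turn about z gives the same grasp; the last joint's range is limited). The gripper opens to 91 mm and grips with 3 to 60 N. Pads are 32 mm wide; open, the fingers measure 118 mm over their backs; the gripper's body (76 mm by 178 mm) begins 60 mm behind the grasp point.
Start: joints at [-80.357, 28.281, 77.091, -0, 74.628, -5.472], TCP at [0.163, -0.603, 0.214] pointing down, gripper open.
Joint ranges: [-166.48, 166.48], [-47.26, 123.95], [12.59, 153.08], [-70.14, 250.14], [6.76, 159.57], [-176.63, 176.63]. Speed limits (degrees/s): [108.29, 108.29, 147.25, 172.46, 172.46, 172.46].

### API

Orientations are given as a 3x3 rotation matrix whose columns are the frame's x, y, z axes.
In Python, from rig import arm gives the robot as it stands. Calls block until the motion is done:
- arm.move_to(position, orientation): joint-space move of the TCP to a pose.
- arm.move_l(position, orientation=None, feed=0.15): straight line of the TCP; orientation=None keeps the orientation; feed is the mean speed in m/s.
- arm.move_joints(angles): joint-space move.
- arm.grip(opening): finger opening in m; the grip force is fixed at half the most; returns when the fingers have stopped.
- arm.sleep(seconds).
- arm.solve_ik(position, orientation): joint angles nearest the present ones, or None.
- arm.snapshot(name): name is "scene" or "top" or "wrist"; returns the picture (400x640x3 uint8, red, green, blue); there is no depth.
- arm.get_calibration(name): a dict with "intrinsics" (3x3 intrinsics, pixels), "cam_to_world" (4x4, takes a point from camera to world coordinates). Camera axes: x right, y down, z forward; pixel columns grow to the right and rows downward; lengths in m; the calibration is good to about 2 mm. The wrist camera is an equidistant fisheye: a pixel r from the principal point sees the ray r / f radians off the axis. A picture is of the moment at which its call begins: read the wrist's pose just before it. get_calibration takes no time and is no camera call; for the wrist camera it gives the pose at the moment of the call.
A pose or a line that the arm cannot do raises arm.Unreachable and nothing moves.
- arm.sign_off(): hands the job in; it is judged then, once.
Readings, each from a call of its own:
- arm.current_t(): time.
- arm.current_joint_positions(): joint angles.
- arm.current_dq(): joint speeds.
- arm.current_tau(): joint torques, N m.
- arm.current_ee_pos(): TCP position.
- arm.current_tool_rot(): TCP orientation.
- arm.current_force(): force on the tool from outside, world axes, zero at the start.
- arm.current_torque(): the same for the moment, N m.
- arm.current_width(): finger opening in m.
- arm.current_grasp_force(): force on a finger pad.
Only numpy, scipy, OpenCV 4.12 (cv2) and the standard library are available. Lean on these libraries where they do the work, as an engineer would, in place of code of your own. Each camera call takes 0.05 s, during which the arm holds its last target. There are 200 camera calls.

### The job

The two black knobs in the wooden rack look alike, but only one has its steel weight inside: set one gently in each brass cup of the pivot balance and let go to see which side drops. Take the knob from the side that dropped and put it upright, spigot down, in the finishing fixture, pushing the stiff collar down until you feel the hidden depth stop; bed it there with a steady press of about 15 N for half a second, never more than 25 N. Leave the lighter knob in its cup and the balance tipped as it fell, and leave everything else alone.

Things in the scene. Friction and masses are not known exactly. Their poses are not given: they have to be found in the camera images.
- knob_a_center (a point): one of two identical-looking black knobs standing in the rack. Body: upright cylinder 52 mm across, 36 mm high; below it a steel spigot 20 mm across, 18 mm long, foot chamfered. The point is the body's centre: 18 mm below the top, 18 mm above the flat shoulder round the spigot, 36 mm above the spigot's foot. z up. One knob weighs about 320 g, the other 62 g; which one differs from run to run
- knob_b_center (a point): the other knob; same shape and point as knob_a
- rack: fixed wooden block, 85 mm (x) by 200 mm (y) by 28 mm high, with two blind holes for the spigots (26 mm wide, 24 mm deep) at y = -50 and +50 mm; the knobs stand with their shoulder on its top face. Origin: centre of its underside; its y axis is the line through both knobs
- cup_left (a point): centre of the rim of the brass cup on the balance's +y arm; moves with the beam. Cup: 42 mm outside, about 33 mm inside, 21 mm deep; a knob's shoulder rests on the rim, its centre point then 18 mm above this one. The cups stand on a steel beam 36 mm wide, 266 mm long, 110 mm to either side of the pivot; rims about 113 mm above the table when level
- cup_right (a point): the same on the balance's -y arm. When the beam is tipped, cup and knob lean with it (up to 0.09 rad), outwards on the low side; a knob taken or put in the fixture leaning binds in the socket and pushes harder
- balance: white fixed stand of the pivot balance (base 120 by 100 mm), origin at the centre of its underside, on the table; the beam's pivot is 80 mm above it; the beam runs along its y axis
- beam (a joint): tilt of the beam, rad: 0 level, positive with the left (+y) cup down, range -0.09 to 0.09 (10 mm up or down at a cup), starts in -0.06 to 0.06. The pivot is stiff (0.2 Nm, 1.8 N at a cup) and stays where left: the light knob alone cannot move it; the heavy one, even against the light one, drops to the stop within about a second. Pressing a cup moves it too
- fixture: fixed finishing fixture: a dark steel base 110 by 110 by 20 mm, origin at the centre of its underside, with an upright steel socket (22 mm bore) inside a brass collar. Down in the socket is a rigid depth stop for the spigot's foot, out of sight and set to a different depth each time: with a knob home on it the knob's shoulder is between 1 and 11 mm above the socket's rim
- seat (a point): centre of the rim of the fixture's socket, 52 mm above the table; fixed. A knob's home lies above it: its centre point ends 19 to 29 mm above this point, depending on the hidden stop, which can only be felt. Diametral clearance between spigot and bore about 2 mm
- collar (a joint): how far the fixture's brass collar (49 mm outside, 35 mm inside, round the socket) is pushed down, m: 0 to 0.0145; at 0 its top is 14 mm above the seat point; starts in 0 to 0.002. Stiff: about 5 N slides it (rather more if the knob leans) and it stays where left. A knob set in the socket first rests its shoulder on the collar and must be pushed down with it, 1 to 13 mm, to the stop
- collar_top (a point): centre of the top face of the brass collar, moves with it; a knob resting on the collar has its centre point 18 mm above
- wrench: bystander: steel wrench 200 mm long lying flat, to be left alone
- mallet: bystander: hammer 260 mm long lying flat, to be left alone
- bowl: bystander: small wooden bowl 110 mm across, 50 mm high, to be left alone
- wax: bystander: jar 60 mm across, 70 mm high, to be left alone
- blank: bystander: wooden cylinder 60 mm across, 90 mm high, standing, to be left alone
- sander: bystander: cork block 70 by 110 by 30 mm, to be left alone
Mind the look-alikes: they are no part of the job. What is shaped like the part that bears knob_a_center but red is not meant.

How it is judged (in metres and radians):
On the way, in this order (a step that is already met when the one before it is completed fails the run):
1. both knobs sit in opposite cups, released, and the balance has dropped to one side and come to rest (((horizontal distance between knob_a_center and cup_left below 0.012 m and distance between knob_a_center and cup_left below 0.026 m and horizontal distance between knob_b_center and cup_right below 0.012 m and distance between knob_b_center and cup_right below 0.026 m) or (horizontal distance between knob_b_center and cup_left below 0.012 m and distance between knob_b_center and cup_left below 0.026 m and horizontal distance between knob_a_center and cup_right below 0.012 m and distance between knob_a_center and cup_right below 0.026 m)) and (value of joint beam above 0.06 rad or value of joint beam below -0.06 rad) and velocity of joint beam between -0.05 and 0.05 rad/s and contact force between the fingers and knob_a below 0.05 N and contact force between the fingers and knob_b below 0.05 N and contact force between each of the arm, the fingers and balance below 0.05 N), for 0.3 s.
2. a knob stands upright in the fixture with the collar down, and is pressed on its stop with more than 12 N for 0.3 s (((value of joint collar above 0.0025 m and horizontal distance between knob_a_center and seat below 0.004 m and distance between knob_a_center and collar_top below 0.0205 m and angle between knob_a_center's own z axis and vertical below 0.06 rad and contact force between knob_a and fixture above 12 N) or (value of joint collar above 0.0025 m and horizontal distance between knob_b_center and seat below 0.004 m and distance between knob_b_center and collar_top below 0.0205 m and angle between knob_b_center's own z axis and vertical below 0.06 rad and contact force between knob_b and fixture above 12 N))), for 0.3 s.
At the end, for the whole second after the job is handed in: one knob stands upright (0.06 rad) in the fixture, within 4 mm sideways, still resting on the collar (2.5 mm) it pushed down over 2.5 mm; the other rests in the raised cup (within 12 mm sideways); the beam is still tipped over 0.03 rad towards the empty cup the seated knob came from (((value of joint collar above 0.0025 m and horizontal distance between knob_a_center and seat below 0.004 m and distance between knob_a_center and collar_top below 0.0205 m and angle between knob_a_center's own z axis and vertical below 0.06 rad and horizontal distance between knob_b_center and cup_right below 0.012 m and distance between knob_b_center and cup_right below 0.026 m and value of joint beam above 0.03 rad) or (value of joint collar above 0.0025 m and horizontal distance between knob_a_center and seat below 0.004 m and distance between knob_a_center and collar_top below 0.0205 m and angle between knob_a_center's own z axis and vertical below 0.06 rad and horizontal distance between knob_b_center and cup_left below 0.012 m and distance between knob_b_center and cup_left below 0.026 m and value of joint beam below -0.03 rad) or (value of joint collar above 0.0025 m and horizontal distance between knob_b_center and seat below 0.004 m and distance between knob_b_center and collar_top below 0.0205 m and angle between knob_b_center's own z axis and vertical below 0.06 rad and horizontal distance between knob_a_center and cup_right below 0.012 m and distance between knob_a_center and cup_right below 0.026 m and value of joint beam above 0.03 rad) or (value of joint collar above 0.0025 m and horizontal distance between knob_b_center and seat below 0.004 m and distance between knob_b_center and collar_top below 0.0205 m and angle between knob_b_center's own z axis and vertical below 0.06 rad and horizontal distance between knob_a_center and cup_left below 0.012 m and distance between knob_a_center and cup_left below 0.026 m and value of joint beam below -0.03 rad))); the robot touches nothing.
It fails at once if the fixture is pressed with more than 25 N (contact force between any of knob_a, knob_b, the fingers and fixture above 25 N).
It fails at once if the balance is pushed or struck with more than 25 N (contact force between any of knob_a, knob_b, the fingers, the arm and balance above 25 N).
It fails at once if a bystander is moved by more than 30 mm (distance of any of wrench, mallet, bowl, wax, blank, sander from where it was at the start of the episode above 0.03 m).
It also fails if it takes over 72 s, if anything falls off the work surface, if the arm or the gripper's body presses on something with over 40 N, if the wrist force passes 120 N, or if a joint passes its speed limit or range.

## Working session

There is one attempt and no reset: what is moved stays moved. The work goes in short steps, each a Python script; the robot and the scene stay as the last script left them, time stands still between calls to the robot, and variables do not carry over. Pictures are saved under pics/ and viewed, at most 10 in all, crops included, and the job is handed in when it is done.

```bash
ls; mkdir -p pics
python3 - <<'E'
from rig import arm
import cv2, numpy as np
for n in("scene","top"):
    im=arm.snapshot(n); cv2.imwrite(f"pics/{n}0.png",im[:,:,::-1])
    c=arm.get_calibration(n); print(n,np.round(c["intrinsics"],1).tolist(),np.round(c["cam_to_world"],4).tolist())
c=arm.get_calibration("wrist"); print(np.round(c["intrinsics"],1).tolist(),np.round(c["cam_to_world"],4).tolist())
print(arm.grip_depth,arm.current_t(),arm.current_width(),arm.current_tool_rot())
E
```

```text
pics
scene [[502.2, 0.0, 324.5], [0.0, 502.2, 203.5], [0.0, 0.0, 1.0]] [[0.7099, 0.4275, -0.5597, 1.3979], [0.7042, -0.4414, 0.5561, -0.8025], [-0.0093, -0.7889, -0.6144, 1.0083], [0.0, 0.0, 0.0, 1.0]]
top [[511.7, 0.0, 319.0], [0.0, 511.7, 198.3], [0.0, 0.0, 1.0]] [[0.0097, -0.9941, 0.1077, 0.3849], [-0.9999, -0.0105, -0.0061, 0.0124], [0.0072, -0.1077, -0.9942, 1.5477], [0.0, 0.0, 0.0, 1.0]]
[[309.7, 0.0, 318.0], [0.0, 309.7, 200.1], [0.0, 0.0, 1.0]] [[0.2614, -0.929, -0.2619, 0.2368], [-0.9652, -0.2515, -0.0713, -0.5842], [0.0004, 0.2714, -0.9625, 0.3839], [0.0, 0.0, 0.0, 1.0]]
0.0188 0.1 0.09151328580149141 [[ 9.65408573e-01  2.60741720e-01 -2.05483544e-04]
 [ 2.60741786e-01 -9.65407952e-01  1.09843114e-03]
 [ 8.80313772e-05 -1.11401299e-03 -9.99999376e-01]]
```

View pics/scene0.png

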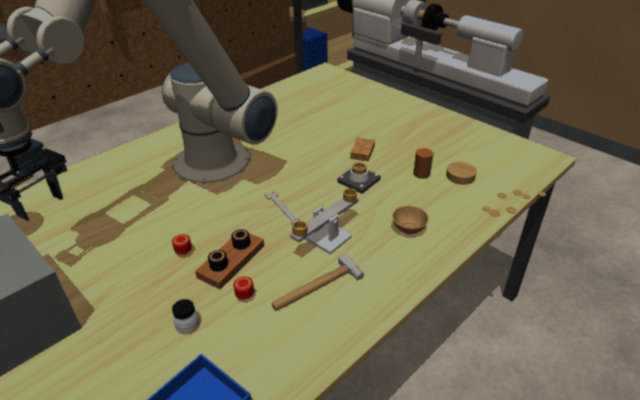

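View pics/top0.png

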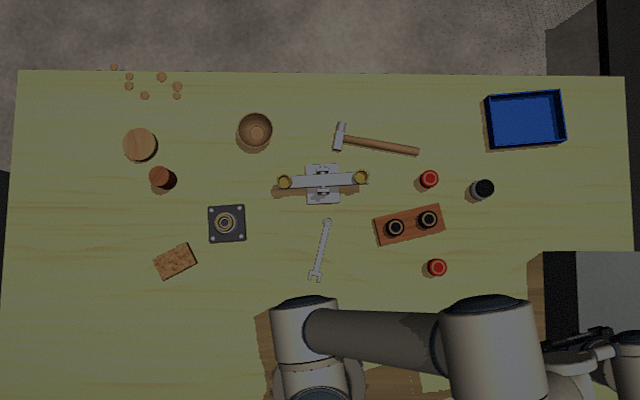

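The scene picture shows the black knobs standing in the rack at (217,260) and (241,239). In the top picture they are at (395,228) and (428,219). The red look-alikes at (429,179) and (437,267) stand outside the rack, so they aren't meant. The black-lidded jar at (482,188) is the wax. The cups are at (284,181) and (361,177), and the fixture is at (225,223). I'll confirm all of this in an enlarged crop.

Run:
```python
import cv2, numpy as np
im=cv2.imread("pics/top0.png")
def crop(x,y,w,h): return cv2.convertScaleAbs(cv2.resize(im[y:y+h,x:x+w],None,fx=5,fy=5,interpolation=cv2.INTER_CUBIC),alpha=1.5)
a=crop(370,200,80,50); b=crop(200,200,80,50); c=crop(260,155,60,50);d=crop(325,155,60,50)
o=np.zeros((500,800,3),np.uint8); o[:250,:400]=a;o[:250,400:]=b;o[250:,:300]=c;o[250:,400:700]=d
cv2.imwrite("pics/crop1.png",o)
```

```text
(no output)
```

View pics/crop1.png

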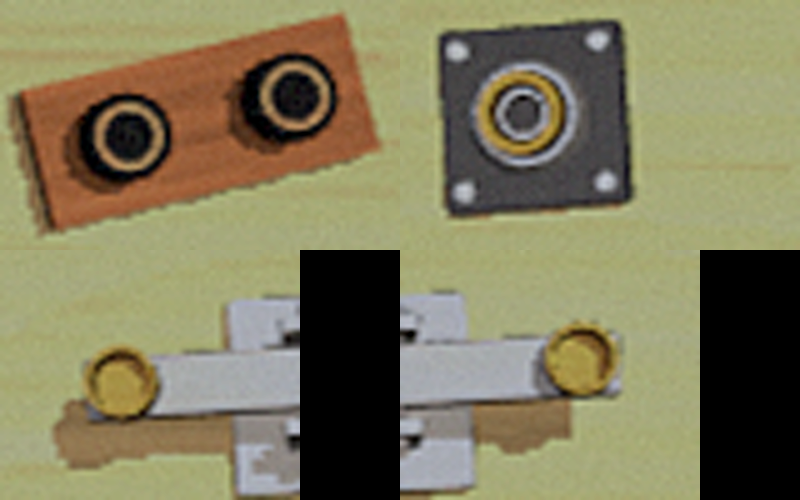

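The crop confirms two black knobs with tan rings in the rack, a brass collar round the socket on the fixture, and two brass cups on the beam. Next I'll convert these pixels to positions.

```bash
cat > h.py <<'E'
from rig import arm
import cv2, numpy as np
def ray(n,uv,cal=None):
    c=cal or arm.get_calibration(n); K=np.array(c["intrinsics"]); T=np.array(c["cam_to_world"])
    x=(uv[0]-K[0,2])/K[0,0]; y=(uv[1]-K[1,2])/K[1,1]
    if n=="wrist":
        r=np.hypot(x,y); d=np.array([x*np.sinc(r/np.pi),y*np.sinc(r/np.pi),np.cos(r)])
    else: d=np.array([x,y,1])
    return T[:3,3],T[:3,:3]@d
def at(n,uv,z,cal=None):
    o,d=ray(n,uv,cal); return o+d*(z-o[2])/d[2]
def proj_wrist(p,cal):
    K=np.array(cal["intrinsics"]); T=np.array(cal["cam_to_world"])
    q=T[:3,:3].T@(np.asarray(p)-T[:3,3]); th=np.arctan2(np.hypot(q[0],q[1]),q[2]); ph=np.arctan2(q[1],q[0])
    return K[0,2]+K[0,0]*th*np.cos(ph),K[1,2]+K[1,1]*th*np.sin(ph)
def R(yaw):  # tool down, tool y (closing line) along yaw degrees
    a=np.radians(yaw); y=np.array([np.cos(a),np.sin(a),0]); z=np.array([0,0,-1.]); return np.c_[np.cross(y,z),y,z]
E
python3 - <<'E'
from h import *
P={}
for k,uv,z in [("k1",(395.8,226.4),.064),("k2",(428.6,219),.064),("cl",(284,181.2),.113),("cr",(360.6,176.6),.113),("seat",(224.2,222),.052)]:
    P[k]=at("top",uv,z); print(k,P[k].round(4))
d=lambda a,b:(np.linalg.norm(P[a]-P[b]),np.degrees(np.arctan2(*(P[a]-P[b])[[1,0]])))
print(d("k1","k2"),d("cl","cr"))
for k in P:
    for yaw in range(0,180,30):
        q=arm.solve_ik(P[k]+[0,0,.1],R(yaw)); print(k,yaw,None if q is None else np.round(q).tolist())
E
```

```text
k1 [ 0.4658 -0.2205  0.064 ]
k2 [ 0.4883 -0.3161  0.064 ]
cl [0.5878 0.1029 0.113 ]
cr [ 0.6033 -0.1138  0.113 ]
seat [0.4742 0.2793 0.052 ]
(np.float64(0.09823405949503224), np.float64(103.23350550119751)) (np.float64(0.2173516080933327), np.float64(94.08954593680447))
k1 0 [-32.0, 23.0, 96.0, -0.0, 61.0, -32.0]
k1 30 [-32.0, 23.0, 96.0, -0.0, 61.0, -62.0]
k1 60 [-32.0, 23.0, 96.0, -0.0, 61.0, -92.0]
k1 90 [-32.0, 23.0, 96.0, -0.0, 61.0, -122.0]
k1 120 [-32.0, 23.0, 96.0, -0.0, 61.0, -152.0]
k1 150 None
k2 0 [-39.0, 28.0, 87.0, -0.0, 65.0, -39.0]
k2 30 [-39.0, 28.0, 87.0, -0.0, 65.0, -69.0]
k2 60 [-39.0, 28.0, 87.0, -0.0, 65.0, -99.0]
k2 90 [-39.0, 28.0, 87.0, -0.0, 65.0, -129.0]
k2 120 [-39.0, 28.0, 87.0, -0.0, 65.0, -159.0]
k2 150 [-39.0, 28.0, 87.0, -0.0, 65.0, 171.0]
cl 0 [4.0, 26.0, 81.0, -0.0, 73.0, 4.0]
cl 30 [4.0, 26.0, 81.0, -0.0, 73.0, -26.0]
cl 60 [4.0, 26.0, 81.0, -0.0, 73.0, -56.0]
cl 90 [4.0, 26.0, 81.0, -0.0, 73.0, -86.0]
cl 120 [4.0, 26.0, 81.0, -0.0, 73.0, -116.0]
cl 150 [4.0, 26.0, 81.0, -0.0, 73.0, -146.0]
cr 0 [-16.0, 27.0, 79.0, -0.0, 74.0, -16.0]
cr 30 [-16.0, 27.0, 79.0, -0.0, 74.0, -46.0]
cr 60 [-16.0, 27.0, 79.0, -0.0, 74.0, -76.0]
cr 90 [-16.0, 27.0, 79.0, -0.0, 74.0, -106.0]
cr 120 [-16.0, 27.0, 79.0, -0.0, 74.0, -136.0]
cr 150 [-16.0, 27.0, 79.0, -0.0, 74.0, -166.0]
seat 0 [24.0, 26.0, 92.0, -0.0, 62.0, 24.0]
seat 30 [24.0, 26.0, 92.0, -0.0, 62.0, -6.0]
seat 60 [24.0, 26.0, 92.0, -0.0, 62.0, -36.0]
seat 90 [24.0, 26.0, 92.0, -0.0, 62.0, -66.0]
seat 120 [24.0, 26.0, 92.0, -0.0, 62.0, -96.0]
seat 150 [24.0, 26.0, 92.0, -0.0, 62.0, -126.0]
```

Run:
```python
from h import *
import pickle
P={"k1":(.4658,-.2205,.064),"k2":(.4883,-.3161,.064),"cr":(.6033,-.1138,.113),"cl":(.5878,.1029,.113),"seat":(.4742,.2793,.052)}
c=arm.get_calibration("wrist"); off=arm.current_tool_rot().T@(np.array(c["cam_to_world"])[:3,3]-arm.current_ee_pos())
print(off)
o=np.zeros((600,800,3),np.uint8); cals={}
for i,k in enumerate(["k2","k1","cr","cl","seat"]):
    p=np.array(P[k]); r=R(0); t=p-r@off; t[2]=.22
    arm.move_to(t,r); arm.sleep(.3)
    c=arm.get_calibration("wrist"); im=arm.snapshot("wrist")[:,:,::-1]; cv2.imwrite(f"pics/w_{k}.png",im)
    u,v=proj_wrist(p,c); x0=int(np.clip(u-33,0,572)); y0=int(np.clip(v-37,0,325)); cals[k]=(c,(x0,y0))
    s=cv2.resize(im[y0:y0+75,x0:x0+66],None,fx=4,fy=4,interpolation=cv2.INTER_CUBIC)
    s=cv2.convertScaleAbs(s,alpha=1.4)
    cv2.drawMarker(s,(int((u-x0+.5)*4),int((v-y0+.5)*4)),(255,0,255),0,20)
    a,b=divmod(i,3); o[a*300:a*300+300,b*266:b*266+264]=s
    print(k,x0,y0,u,v)
pickle.dump(cals,open("cals.pkl","wb")); cv2.imwrite("pics/crop2.png",o); print(arm.current_t())
```

```text
[ 0.07624291  0.00083654 -0.17051409]
k2 286 76 319.2001780387447 113.61004299676674
k1 285 76 318.7350203222976 113.40965511710579
cr 286 76 319.4297297023196 113.17146547374968
cl 285 75 318.74861957443386 112.90519104698744
seat 285 76 318.26116993714686 113.45442363409866
6.225
```

View pics/crop2.png

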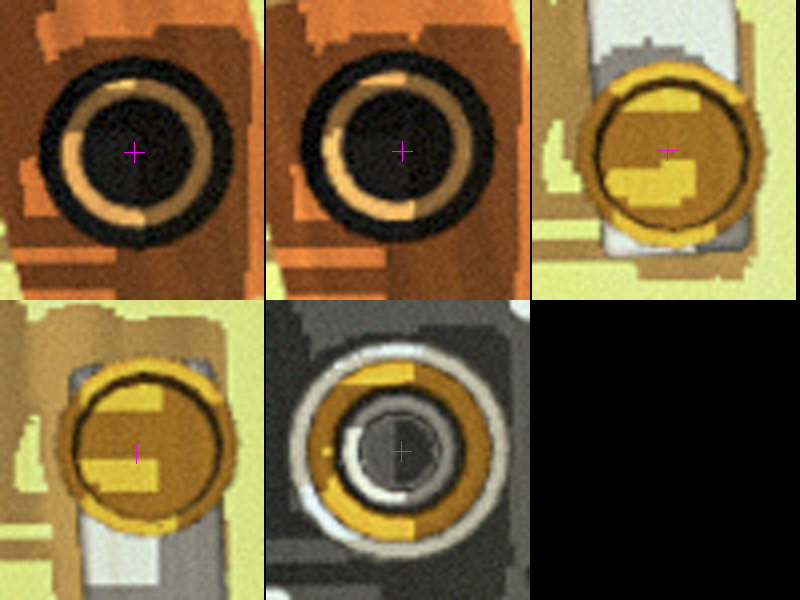

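The wrist crops show each target close to its magenta prediction. In crop pixels the centres are k2 (136.5,152.5), k1 (132.5,147), right cup (140,153.5), left cup (146.5,147) and seat (133,151.5). The left cup looks a little smaller, so the left side is slightly down.

Run:
```python
from h import *
import pickle
cals=pickle.load(open("cals.pkl","rb"))
Q={}
for k,uv,z in [("k1",(132.5,147),.064),("k2",(136.5,152.5),.064),("cl",(146.5,147),.109),("cr",(140,153.5),.117),("seat",(133,151.5),.052)]:
    c,o=cals[k]; Q[k]=at("wrist",np.array(o)+(np.array(uv)+.5)/4-.5,z,c); print(k,Q[k].round(4))
d=lambda a,b:(np.linalg.norm((Q[a]-Q[b])[:2]),np.degrees(np.arctan2(*(Q[a]-Q[b])[[1,0]])))
print(d("k1","k2"),d("cl","cr"))
pickle.dump(Q,open("Q.pkl","wb"))
# pick k2, weigh
p=Q["k2"]; r=R(58)
arm.grip(.091)
arm.move_to([p[0],p[1],.13],r); arm.move_l([p[0],p[1],.034],feed=.1); arm.sleep(.2)
print("F0",np.round(arm.current_force(),2))
arm.grip(.03); print("w",arm.current_width(),arm.current_grasp_force(),np.round(arm.current_force(),2))
arm.move_l([p[0],p[1],.12],feed=.1); arm.sleep(.3)
print("F",np.round(arm.current_force(),2),arm.current_width(),arm.current_ee_pos(),arm.current_t())
```

```text
k1 [ 0.4648 -0.2194  0.064 ]
k2 [ 0.4889 -0.3162  0.064 ]
cl [0.5901 0.1043 0.109 ]
cr [ 0.6043 -0.1145  0.117 ]
seat [0.4738 0.2793 0.052 ]
(np.float64(0.0997903076670593), np.float64(103.97333065318126)) (np.float64(0.21932783653906765), np.float64(93.73081067143205))
F0 [-0.74 -0.24  0.12]
w 0.05072868490100062 30.994265981662465 [-0.31 -0.11  0.33]
F [ 0.36  0.03 -0.88] 0.05083286465147878 [ 0.48875059 -0.31614877  0.11965158] 11.6583
```

```bash
cat >> h.py <<'E'
def fz(n=6):
    v=[]
    for _ in range(n): v.append(arm.current_force()[2]); arm.sleep(.01)
    return float(np.mean(v))
def lower(z0,z1,df,step=.001,feed=.02):
    """step down from z0 until the upward force rises by df"""
    p=np.array(arm.current_ee_pos()); p[2]=z0; arm.move_l(p,feed=.08); arm.sleep(.2); b=fz(15); log=[]
    while p[2]>z1:
        p[2]-=step; arm.move_l(p,feed=feed); f=fz()-b; log.append((round(p[2],4),round(f,2)))
        if f>df: break
    print("base",round(b,2),log[-6:],"t",arm.current_t()); return p,b
E
python3 - <<'E'
from h import *
import pickle
Q=pickle.load(open("Q.pkl","rb")); c=Q["cr"]; r=R(4)
p=arm.current_ee_pos(); arm.move_l([p[0],p[1],.19],feed=.2)
arm.move_to([c[0],c[1],.19],r)
lower(.132,.112,1.0)
arm.grip(.085); print(np.round(arm.current_force(),2))
arm.move_l([c[0],c[1],.19],feed=.1); print(arm.current_t())
k=Q["k1"]; arm.move_to([k[0],k[1],.19],R(58)); arm.grip(.091)
im=arm.snapshot("scene"); cv2.imwrite("pics/s1.png",cv2.resize(im[150:270,220:420,::-1],None,fx=4,fy=4,interpolation=cv2.INTER_CUBIC))
print(arm.current_t())
E
```

```text
base -0.5 [(np.float64(0.121), 0.49), (np.float64(0.12), 0.08), (np.float64(0.119), -0.05), (np.float64(0.118), 0.42), (np.float64(0.117), 0.96), (np.float64(0.116), 1.7)] t 19.4167
[ 0.4   0.27 -0.45]
20.9917
22.525
```

View pics/s1.png

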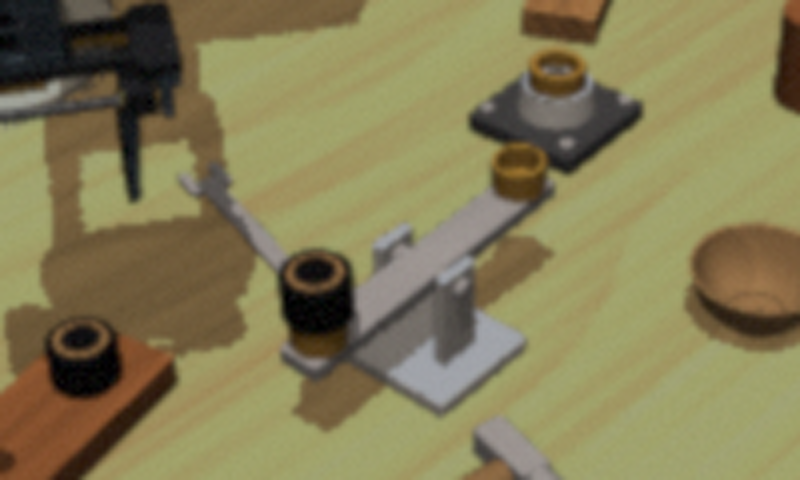

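The first knob sits in the right cup. I'll check the beam's tilt from the left rim, seen at scene px (349.6,189.1), then pick the second knob.

Run:
```python
from h import *
import pickle
Q=pickle.load(open("Q.pkl","rb"))
def zof(uv,xy):
    o,d=ray("scene",uv); t=np.dot(np.array(xy)-o[:2],d[:2])/np.dot(d[:2],d[:2]); return (o+t*d).round(4)
print("left rim",zof((349.6,189.1),Q["cl"][:2])); 
print("right knob top",zof((220+316.5/4-.4,150+268.5/4-.4),Q["cr"][:2]))
print("rack knob top (.064)",zof((220+82.5/4-.4,150+337.5/4-.4),Q["k1"][:2]))
p=Q["k1"]
arm.move_l([p[0],p[1],.034],feed=.12); arm.sleep(.2); f0=fz(15)
arm.grip(.03); arm.move_l([p[0],p[1],.19],feed=.12); arm.sleep(.4)
print("F",f0,fz(15),arm.current_width(),arm.current_t())
```

```text
left rim [0.5914 0.1055 0.1178]
right knob top [ 0.6052 -0.1135  0.148 ]
rack knob top (.064) [ 0.4668 -0.2161  0.066 ]
F -0.1908599736323152 -3.1379808716447273 0.05077627507307336 26.9667
```

Run:
```python
from h import *
import pickle
Q=pickle.load(open("Q.pkl","rb")); c=Q["cl"]; r=R(4)
arm.move_to([c[0],c[1],.19],r)
lower(.13,.1105,5)
arm.grip(.09); arm.sleep(.3)
arm.move_l([c[0],c[1],.19],feed=.12); 
off=np.array([.07624,.00084,-.1705])
t=c-R(0)@off; t[2]=.22; t[1]-=.0; arm.move_to(t,R(0)); arm.sleep(.4)
cal=arm.get_calibration("wrist"); im=arm.snapshot("wrist")[:,:,::-1]; pickle.dump(cal,open("cal_l.pkl","wb"))
s=arm.snapshot("scene")[:,:,::-1]
u,v=proj_wrist([c[0],c[1],.14],cal); x0,y0=int(u-40),int(v-45); print(x0,y0,u,v)
o=np.zeros((480,800,3),np.uint8)
o[:360,:320]=cv2.resize(im[y0:y0+90,x0:x0+80],None,fx=4,fy=4,interpolation=cv2.INTER_CUBIC)
o[:480,320:]=cv2.resize(s[160:280,270:390],(480,480),interpolation=cv2.INTER_CUBIC)
cv2.imwrite("pics/crop3.png",cv2.convertScaleAbs(o,alpha=1.4)); print(arm.current_t())
```

```text
base -3.06 [(np.float64(0.115), 1.71), (np.float64(0.114), 1.69), (np.float64(0.113), 2.16), (np.float64(0.112), 1.36), (np.float64(0.111), 2.12), (np.float64(0.11), 10.08)] t 35.65
279 69 319.4611818104578 114.62633761239184
38.4417
```

View pics/crop3.png

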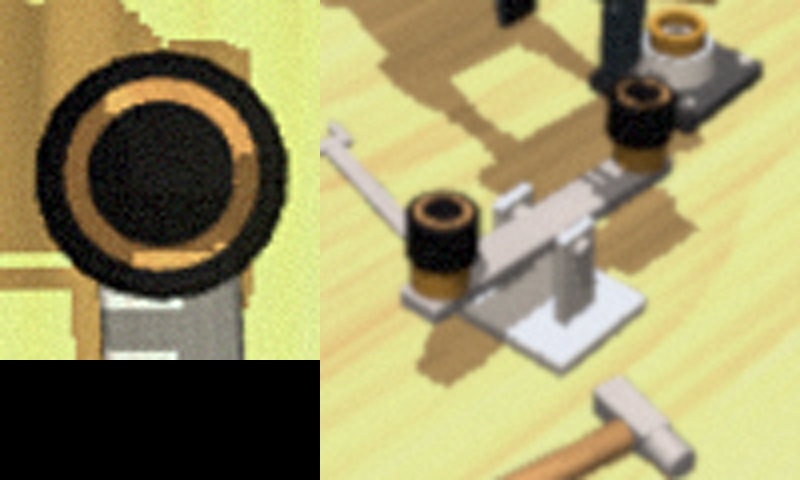

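The balance has dropped left: the felt stop puts the left rim at about 0.104 m. Both knobs are seated, and the heavy one's top circle is centred at crop (162,174). I'll grip it along its lean.

Run:
```python
from h import *
import pickle
Q=pickle.load(open("Q.pkl","rb")); cal=pickle.load(open("cal_l.pkl","rb"))
top=at("wrist",(279+162.5/4-.5,69+174.5/4-.5),.139,cal)
th=np.radians(93.7); u=np.array([np.cos(th),np.sin(th),0]); a=u*np.sin(.088)+[0,0,np.cos(.088)]
exp=Q["cl"][:2]+u[:2]*.006; print("top",top.round(4),"expected",exp.round(4))
z=-a; y=np.array([u[1],-u[0],0]); r=np.c_[np.cross(y,z),y,z]; 
up=R(3.7); print(np.round(up[:,1]-y,3))
g=top-.030*a
arm.move_to(g+.05*a,r); arm.move_l(g,feed=.08); arm.sleep(.1); f0=fz(5); arm.grip(.03)
print("grip",arm.current_width(),np.round(arm.current_force(),2))
arm.move_l(g+.05*a,feed=.08)
s=Q["seat"]; arm.move_to([s[0],s[1],.13],up); arm.sleep(.3)
print(f0,fz(10),arm.current_width(),np.round(arm.current_ee_pos(),4),arm.current_t())
im=arm.snapshot("scene")[:,:,::-1]; w=arm.snapshot("wrist")[:,:,::-1]
o=np.zeros((480,800,3),np.uint8); o[:,:480]=cv2.resize(im[140:260,280:400],(480,480),interpolation=cv2.INTER_CUBIC)
o[:400,480:]=cv2.resize(w[40:240,240:400],(320,400),interpolation=cv2.INTER_CUBIC)
cv2.imwrite("pics/crop4.png",cv2.convertScaleAbs(o,alpha=1.4))
```

```text
top [0.5898 0.1063 0.139 ] expected [0.5897 0.1103]
[0. 0. 0.]
grip 0.05073973396420639 [0.15 0.07 0.94]
0.20534173605370168 -2.8884089265850266 0.05064238284795884 [0.4741 0.2789 0.13  ] 42.5333
```

View pics/crop4.png

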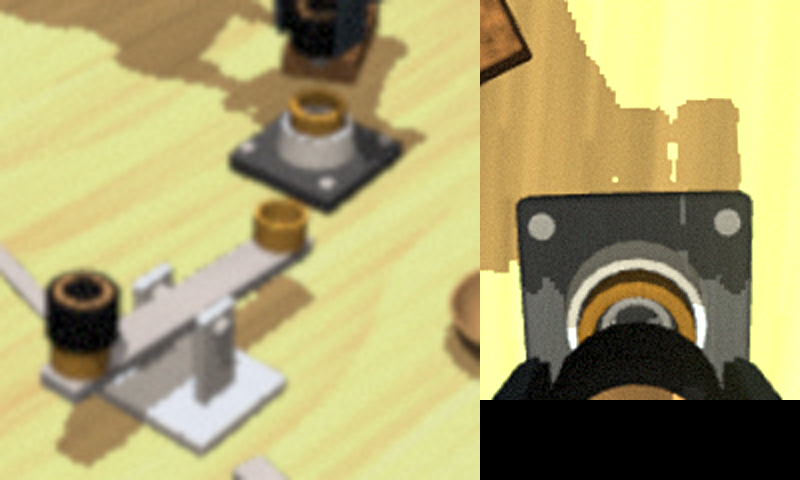

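The heavy knob is held above the fixture and lines up with the socket. The lighter knob is still in the right cup, and the beam is tipped to the left. Now for the insertion.

Run:
```python
from h import *
import pickle
Q=pickle.load(open("Q.pkl","rb")); s=Q["seat"]
p=np.array([s[0],s[1],.092]); b=fz(10); arm.move_l(p,feed=.08); arm.sleep(.1); log=[]; ok=True
def rd(n=4): return np.mean([(arm.sleep(.01),arm.current_force())[1] for _ in range(n)],0)
while p[2]>.0575:
    hi=p[2]>.0735
    f=rd()[2]-b
    if hi and f>5: ok=False; print("early contact"); break
    if f>13.5: break
    p[2]-= .001 if hi else (.0005 if f<8 else .0002)
    arm.move_l(p,feed=.03); F=rd(); log.append((round(p[2]*1e3,1),round(F[2]-b,1),round(float(np.hypot(*F[:2])),1)))
print(log[-24:],arm.current_t())
if ok:
    h=[]
    for i in range(8):
        f=rd()[2]-b; h.append(round(f,1))
        if f<14: p[2]-=.0001; arm.move_l(p,feed=.03)
        elif f>17.5: p[2]+=.0001; arm.move_l(p,feed=.03)
        arm.sleep(.05)
    print(h)
print(np.round(arm.current_ee_pos(),4),arm.current_width(),arm.current_t())
```

```text
[(np.float64(82.0), np.float64(0.2), 0.3), (np.float64(81.0), np.float64(-0.0), 0.6), (np.float64(80.0), np.float64(0.2), 0.3), (np.float64(79.0), np.float64(0.0), 0.4), (np.float64(78.0), np.float64(0.0), 0.2), (np.float64(77.0), np.float64(-0.1), 0.1), (np.float64(76.0), np.float64(-0.3), 0.3), (np.float64(75.0), np.float64(0.1), 0.3), (np.float64(74.0), np.float64(0.0), 0.5), (np.float64(73.0), np.float64(-0.1), 0.2), (np.float64(72.5), np.float64(0.2), 0.2), (np.float64(72.0), np.float64(-0.0), 0.2), (np.float64(71.5), np.float64(-0.5), 0.2), (np.float64(71.0), np.float64(-0.2), 0.2), (np.float64(70.5), np.float64(0.8), 0.2), (np.float64(70.0), np.float64(2.8), 0.9), (np.float64(69.5), np.float64(3.1), 0.5), (np.float64(69.0), np.float64(2.6), 1.1), (np.float64(68.5), np.float64(1.9), 0.8), (np.float64(68.0), np.float64(2.5), 1.2), (np.float64(67.5), np.float64(2.5), 0.9), (np.float64(67.0), np.float64(8.2), 0.8), (np.float64(66.8), np.float64(12.0), 1.2), (np.float64(66.6), np.float64(15.6), 2.3)] 53.925
[np.float64(16.2), np.float64(15.9), np.float64(15.8), np.float64(16.1), np.float64(16.4), np.float64(16.1), np.float64(16.1), np.float64(15.8)]
[0.4739 0.2793 0.0672] 0.051107319765840806 54.5917
```

Run:
```python
from h import *
import pickle
Q=pickle.load(open("Q.pkl","rb")); s=Q["seat"]
p=np.array([s[0],s[1],.0680]); arm.move_l(p,feed=.03)  # relieve the press before opening
print(fz(5)); arm.grip(.09); p[2]=.16; arm.move_l(p,feed=.12)
off=np.array([.07624,.00084,-.1705]); t=s-R(0)@off; t[2]=.20; arm.move_to(t,R(0)); arm.sleep(.3)
cal=arm.get_calibration("wrist"); w=arm.snapshot("wrist")[:,:,::-1]; im=arm.snapshot("scene")[:,:,::-1]
u,v=proj_wrist([s[0],s[1],.095],cal); x0,y0=int(u-40),int(v-60); print(x0,y0,u,v,arm.current_t())
o=np.zeros((480,800,3),np.uint8); o[:,:480]=cv2.resize(im[140:260,280:400],(480,480),interpolation=cv2.INTER_CUBIC)
o[:480,480:]=cv2.resize(w[y0:y0+120,x0:x0+80],(320,480),interpolation=cv2.INTER_CUBIC)
cv2.drawMarker(o,(480+int((u-x0+.5)*4),int((v-y0+.5)*4)),(255,0,255),0,20)
cv2.imwrite("pics/crop5.png",cv2.convertScaleAbs(o,alpha=1.5))
```

```text
-3.1753480156954117
279 54 319.62227503439277 114.62448205486878 57.3833
```

View pics/crop5.png

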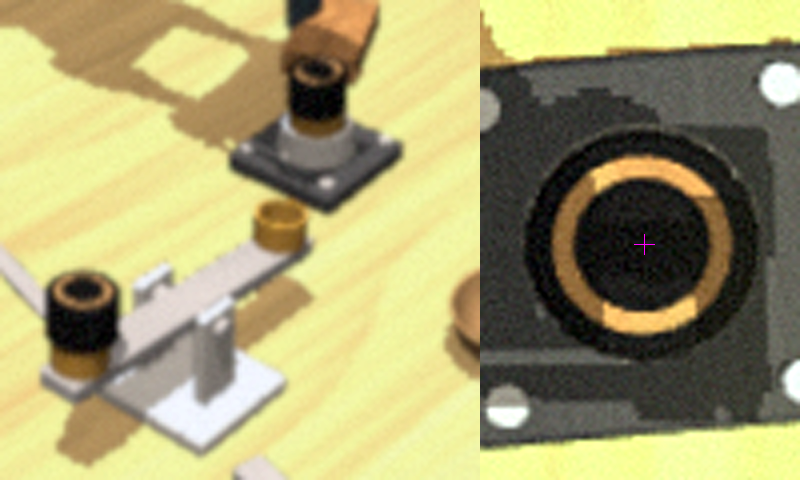

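The knob stands upright and centred on the fixture with its shoulder on the collar. Its ring centre at crop (642,243) matches the marker at (644,244). The light knob is still in the raised right cup, and the beam is tipped towards the empty cup. The press held a steady 16 N without sinking, so the knob is on its stop.

```bash
python3 -c "
from rig import arm
print(arm.sign_off(),arm.current_t())"
```

```text
the job is handed in; nothing more can be done
the job is handed in; nothing more can be done
```

I handed the job in at about 57 s, no verdict shown: the heavier knob (from the left cup, which dropped) is upright in the fixture, pressed on its stop at about 16 N for over half a second, with the lighter knob still in the raised right cup and the beam tipped left.

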